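# Unclip the pad gauge and test the rubber pad

## Robot

A 6-joint arm with a two-finger parallel gripper is mounted at the origin on a cart in front of the work surface, level with it; the furniture and walls round the work are solid. World frame = base frame: x ahead of the robot, y to its left, z up, the work surface at z = 0. Lengths are in mm, angles in rad, forces in N, time in s.
With the tool pointing down it reaches from about 350 to 975 mm from the base axis. Payload 7.1 kg.
Tool frame: the origin (TCP) lies on the front face of the gripper's body, between the roots of the fingers; the fingertips stand 80 mm ahead of it and the grasp point (between the pads) lies 61 mm ahead of it (env.tips_ahead is the distance from the TCP to the fingertips, in mm); z points along the fingers, y is the direction in which the jaws open and shut (so a half turn about z gives the same grasp; the last joint's range is limited). The gripper opens to 88 mm and grips with 3 to 60 N. Pads are 20 mm wide; open, the fingers measure 115 mm over their backs; the gripper's body (75 mm by 178 mm) begins 61 mm behind the grasp point.
Start: joints at [-1.138, 0.423, 1.63, -0, 1.089, -0.019], TCP at [272.881, -562.265, 302.675] pointing down, gripper open.
Joint ranges: [-3, 3], [-0.9, 2.11], [0.09, 2.58], [-1.31, 4.45], [0.11, 2.69], [-2.54, 2.54]. Speed limits (rad/s): [2.39, 2.39, 3.01, 3.14, 3.14, 3.14].

## Interface

Orientations are given as a unit quaternion [x, y, z, w].
In Python, from station import env, set_gripper, viewer, workorder gives the robot as it stands. Calls block until the motion is done:
- env.reach(position, orientation): joint-space move of the TCP to a pose.
- env.move_l(position, rot=None, rate=150, f_stop=None): straight line of the TCP; rot=None keeps the orientation; rate is the mean speed in mm/s. With f_stop (N) it stops when the force on the tool has changed by that much, and returns True; else False.
- env.move_joints(angles): joint-space move.
- set_gripper(opening): finger opening in mm; the grip force is fixed at half the most; returns when the fingers have stopped.
- env.hold(seconds).
- env.ik(position, orientation): joint angles nearest the present ones, or None.
- env.read_state(): the state.
- viewer.camera(name): name is "scene" or "side" or "wrist"; returns the picture (384x512x3 uint8, blue, green, red); there is no depth.
- viewer.camera_params(name): a dict with "fx", "fy", "cx", "cy" (pixels), "pose" (4x4, takes a point from camera to world coordinates); the wrist camera has in their place "tool_from_camera" (4x4, takes a point from camera to tool coordinates, whose origin is the TCP and whose axes are the flange's). Camera axes: x right, y up, looking along -z (the intrinsics and any distortion apply to the point x, -y, -z); pixel columns grow to the right and rows downward; lengths in mm; the calibration is good to about 2 mm. A picture is of the moment at which its call begins: read the wrist's pose just before it. camera_params takes no time and is no camera call.
A pose or a line that the arm cannot do raises env.IKError and nothing moves.
- workorder.sign_off(): hands the job in, once; it reports no verdict.
The state is a dict: "time_s": time; "qpos": joint angles; "dq": joint speeds; "tau": joint torques, N m; "tool_pos": TCP position; "orientation": TCP orientation; "force": force on the tool from outside, world axes, zero at the start; "wrist_torque": the same for the moment, N m; "width": finger opening in mm.
Only numpy, scipy, OpenCV 4.12 (cv2) and the standard library are available. Lean on these libraries where they do the work, as an engineer would, in place of code of your own. Each camera call takes 0.05 s, during which the arm holds its last target. There are 200 camera calls.

## Task

Lift the hand gauge straight up off its parking rail, against the sprung catch, stand it upright centred on the two-bar rest and let go. Take it again by its ribbed sides, set it down between the clear guards, hooks facing the guards, and press it onto the middle of the rubber pad until its foot is flat on the pad and the pin is pushed right in; hold it so for a second. Then stand it back upright, centred on the rest, and leave it there, without disturbing the beaker, the brass weight or the jar.

Things in the scene. Friction and masses are not known exactly. Their poses are not given: they have to be found in the camera images.
- gauge: Hand gauge, loose, 0.25 to 0.36 kg: grey block 32 (x) x 50 (y) x 112 mm (z) with a steel foot. Origin: centre of the foot's flat underside; z up, x towards its back; a hook stands out in front and behind. Front and back (32 mm apart) and sides (50 mm apart) are plain from 53 mm above the foot to the top. A 6 mm thick pin sticks 6 mm out below the middle of the foot. It starts on the rail.
- gauge_grip (a point): Point on the gauge's axis 98 mm above its foot, a good height to grip; axes as the gauge's. Thin rubber ribs mark the two sides (+y, -y) at 68 to 96 mm.
- gauge_hook (a point): Middle of the flat top of the gauge's back hook, 53 mm above the foot at x = +25 mm; the front hook is its mirror image at x = -25 mm. Each is 30 mm wide (y) and reaches from the block (16 mm from its axis) to 34 mm; its leg hangs down to 24 mm above the foot, outside a bar of the rail. Keep fingers above the hooks.
- pin (a joint): Travel of the gauge's sprung pin (m): 0 = sticks out 6 mm below the foot, grows as it is pushed in, 0.006 = flush, foot flat on the pad. About 2 N starts it and 6.5 N brings it flush, of which the gauge's weight gives about 3 N, so it must be pressed. The thin stem on top starts 6 mm above the top face and rises with the pin.
- rail: Parking rail, fixed: grey base 100 x 220 x 10 mm with two aluminium bars along y, the gauge between them. Origin on the worktop under the parked gauge; axes as the parked gauge's, whose foot is 25 mm up. A fixed white charger block (46 x 40 mm, top 128 mm up) stands 7 to 11 mm from each side of the gauge: no room for fingers, so take the gauge by front and back, above the hooks.
- rail_bars (a point): Point midway between the two bars at the height of their tops, 70 mm above the worktop; each bar is 8 mm thick (x), 210 mm long (y). A sprung roller in each bar's outer face catches a ridge inside a hook. A straight upward pull of 15 to 20 N in all (weight included) frees the gauge within the first 8 mm; the hook legs are clear of the bars after 22 mm, the foot after 45 mm.
- rest_top (a point): Rest, fixed, low: two flat black bars 60 mm long (x), each 24 mm wide (y), with a 20 mm gap between them on a grey base 70 x 80 mm. This point: middle of the gap at the height of the bars' tops, 18 mm above the worktop; z up. The gauge stands with its foot across both bars (its y along the rest's y, either way round), its pin in the gap, 12 mm deep.
- pad_top (a point): Middle of the top of the black rubber pad (46 x 66 mm), fixed on the sample stand, 26 mm above the worktop; z up. Clear upright guard plates 60 mm wide (y), tops 100 mm above the worktop, have inner faces at x = -38 and x = +38 mm of this point. The gauge goes between them with its x along this x, either way round. Fingers have proper room only at the open sides, +y and -y.
- beaker: Bystander: glass beaker, 70 mm across, 86 mm high, loose; origin at the centre of its underside.
- weight: Bystander: brass check weight with a knob, 22 mm across, 30 mm high, loose; origin at the centre of its underside.
- jar: Bystander: low clear open jar, 59 mm across, 25 mm high, loose; origin at the centre of its underside.
Mind the look-alikes: they are no part of the job. Leave any blue look-alike of the part that bears pad_top alone.

How it is judged:
By the outcome, as a careful person would: the job done as asked, in the order asked, and still so for the second after the job is handed in, with the robot touching nothing.
It also fails if it takes over 72 s, if anything falls off the work surface, if the arm or the gripper's body presses on something with over 40 N, if the wrist force passes 120 N, or if a joint passes its speed limit or range.

## Working session

There is one attempt and no reset: what is moved stays moved. The work goes in short steps, each a Python script; the robot and the scene stay as the last script left them, time stands still between calls to the robot, and variables do not carry over. Pictures are saved under pics/ and viewed, about 8 in all and at most 12, crops included, and the job is handed in when it is done.

```bash
mkdir -p pics; ls; python3 - <<'E'
from station import env, set_gripper, viewer, workorder
import cv2,numpy as np
for n in ("scene","side"):
    im=viewer.camera(n); cv2.imwrite(f"pics/{n}0.png",cv2.resize(im,(800,600),interpolation=cv2.INTER_CUBIC))
    cv2.imwrite(f"pics/raw_{n}0.png",im)
for n in ("scene","side","wrist"):
    print(n,{k:(np.round(v,3).tolist()) if not isinstance(v,str) else v for k,v in viewer.camera_params(n).items()})
s=env.read_state();print(s)
E
```

```text
pics
scene {'fx': 442.319, 'fy': 442.319, 'cx': 249.653, 'cy': 193.906, 'pose': [[-0.829, 0.344, -0.44, -81.863], [-0.558, -0.482, 0.676, 981.585], [0.02, 0.806, 0.591, 901.865], [0.0, 0.0, 0.0, 1.0]]}
side {'fx': 368.028, 'fy': 368.028, 'cx': 255.683, 'cy': 195.17, 'pose': [[-0.945, 0.188, -0.266, 242.257], [-0.326, -0.547, 0.771, 837.527], [-0.0, 0.816, 0.578, 704.309], [0.0, 0.0, 0.0, 1.0]]}
wrist {'fx': 310.809, 'fy': 310.809, 'cx': 249.865, 'cy': 191.028, 'tool_from_camera': [[0.001, 0.964, 0.266, 73.42], [1.0, -0.001, -0.001, 0.162], [-0.001, 0.266, -0.964, -81.555], [0.0, 0.0, 0.0, 1.0]]}
{'time_s': 0.1, 'qpos': array([-1.13797081e+00,  4.23748324e-01,  1.63060780e+00, -7.15770471e-06,
        1.08858396e+00, -1.90227178e-02]), 'dq': array([-0.00139724, -0.00111203, -0.00278781,  0.00012463,  0.00191735,
       -0.00036347]), 'tau': array([ 2.07448267e-05, -5.45614815e+01, -2.74325109e+01,  6.45378884e-02,
        1.88810454e-02, -3.14621195e-05]), 'tool_pos': array([ 272.73904257, -561.91852901,  301.99167106]), 'orientation': array([ 9.74586921e-01,  2.24008658e-01, -1.41502147e-04, -6.58694643e-04]), 'force': array([-0.58875782,  0.13884971,  0.57789936]), 'wrist_torque': array([ 0.06146816, -0.00616508,  0.04626514]), 'width': 87.71977797304352}
```

View pics/scene0.png

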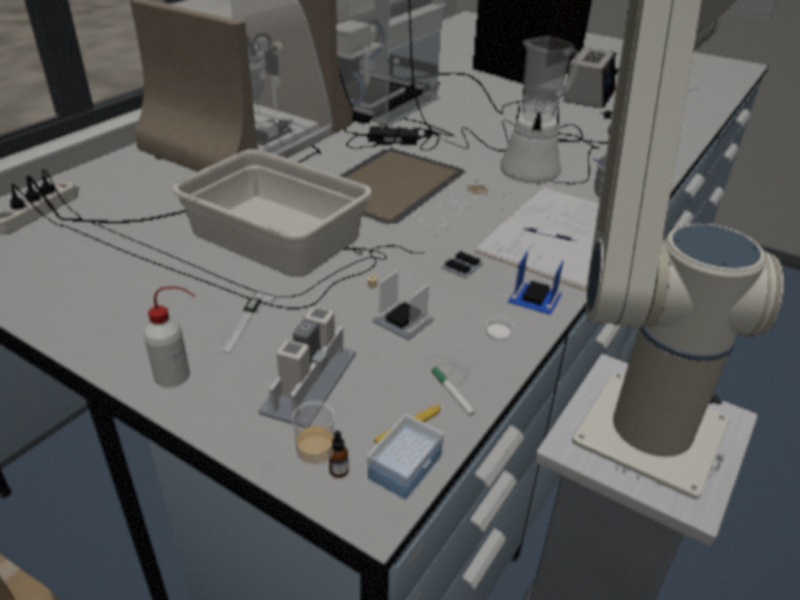

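View pics/side0.png

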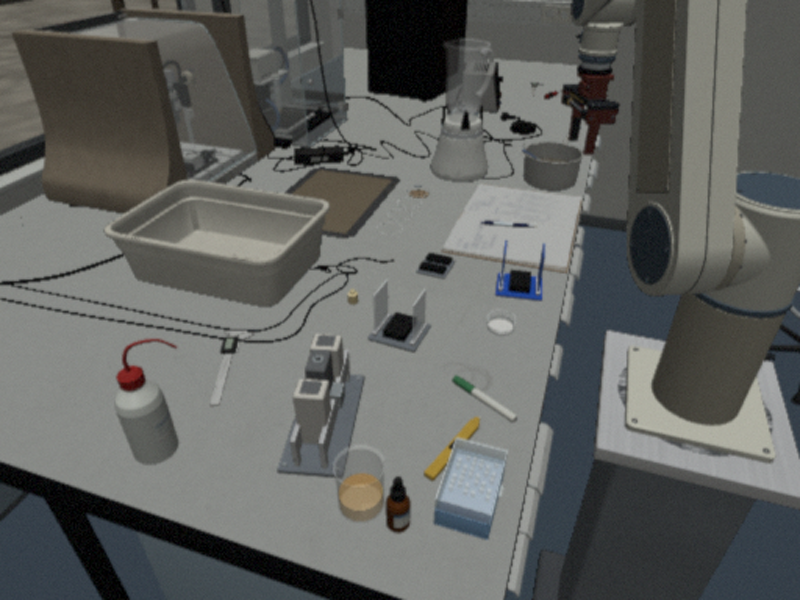

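Scene view: the gauge (grey, ~306,338) stands between the white chargers on the rail. The pad stand (grey base) is at ~403,317, with the blue look-alike at 536,290. The rest is at 462,264, beaker at 314,435, weight at 372,281 and jar at 499,328, with another faint clear ring at ~450,370. The side view agrees.

```bash
cat > h.py <<'E'
from station import env, set_gripper, viewer, workorder
import cv2,numpy as np
from scipy.spatial.transform import Rotation as R
def cam(n,st=None):
    p=viewer.camera_params(n)
    if n=="wrist":
        T=np.eye(4);T[:3,:3]=R.from_quat(st["orientation"]).as_matrix();T[:3,3]=st["tool_pos"]
        p["pose"]=T@np.array(p["tool_from_camera"])
    return p
def ray(p,u,v):
    P=np.array(p["pose"]);d=P[:3,:3]@np.array([(u-p["cx"])/p["fx"],-(v-p["cy"])/p["fy"],-1]);return P[:3,3],d
def at(p,u,v,z):
    o,d=ray(p,u,v);return o+d*(z-o[2])/d[2]
def proj(p,X):
    P=np.array(p["pose"]);c=P[:3,:3].T@(np.array(X)-P[:3,3]);return [p["cx"]-p["fx"]*c[0]/c[2],p["cy"]+p["fy"]*c[1]/c[2]]
def down(yaw): # tool z down, tool y (jaw axis) at angle yaw in world xy
    y=np.array([np.cos(yaw),np.sin(yaw),0]);z=np.array([0,0,-1.]);x=np.cross(y,z)
    return R.from_matrix(np.c_[x,y,z]).as_quat()
def snap(n,f,crop=None,k=1.5625):
    st=env.read_state();im=viewer.camera(n);cv2.imwrite(f"pics/raw_{f}.png",im)
    np.savez(f"pics/{f}.npz",pos=st["tool_pos"],q=st["orientation"])
    if crop: a,b,c,d=crop;im=im[b:d,a:c]
    cv2.imwrite(f"pics/{f}.png",cv2.resize(im,None,fx=k,fy=k,interpolation=cv2.INTER_CUBIC))
def wcam(f):
    d=np.load(f"pics/{f}.npz");return cam("wrist",{"tool_pos":d["pos"],"orientation":d["q"]})
E
python3 - <<'E'
from h import *
S=cam("scene");D=cam("side");k=1.5625
for n,a,b,z in [("gauge top",(306,328),(319,356),137),("pad",(404,315),(399,325),26),("rest",(462,263),(436,264),18),("weight",(372,281),(352,296),15),("jar",(499,330),(501,324),10),("ring",(450,370),(470,378),10),("beaker bottom",(314,447),(360,495),5),("rail corner near beaker L",(262,411),(282,468),10),("rail far right",(355,352),(363,377),10),("rail bottomR",(308,421),(352,472),10),("blue",(536,293),(520,283),26),("bar end L",(278,385),(296,430),70)]:
    print(n,at(S,a[0]/k,a[1]/k,z).round(),at(D,b[0]/k,b[1]/k,z).round())
a=cv2.imread("pics/raw_scene0.png")[140:275,160:340];cv2.imwrite("pics/c1.png",cv2.resize(a,None,fx=4.4,fy=4.4,interpolation=cv2.INTER_CUBIC))
E
```

```text
gauge top [567. 257. 137.] [575. 247. 137.]
pad [523.  -1.  26.] [533.  -3.  26.]
rest [ 527. -259.   18.] [ 532. -259.   18.]
weight [659. -78.  15.] [665. -80.  15.]
jar [344. -90.  10.] [349. -92.  10.]
ring [365.  77.  10.] [371.  82.  10.]
beaker bottom [460. 376.   5.] [464. 369.   5.]
rail corner near beaker L [586. 367.  10.] [590. 366.  10.]
rail far right [547. 140.  10.] [551. 141.  10.]
rail bottomR [503. 339.  10.] [489. 339.  10.]
blue [ 329. -237.   26.] [ 335. -229.   26.]
bar end L [561. 345.  70.] [574. 339.  70.]
```

View pics/c1.png

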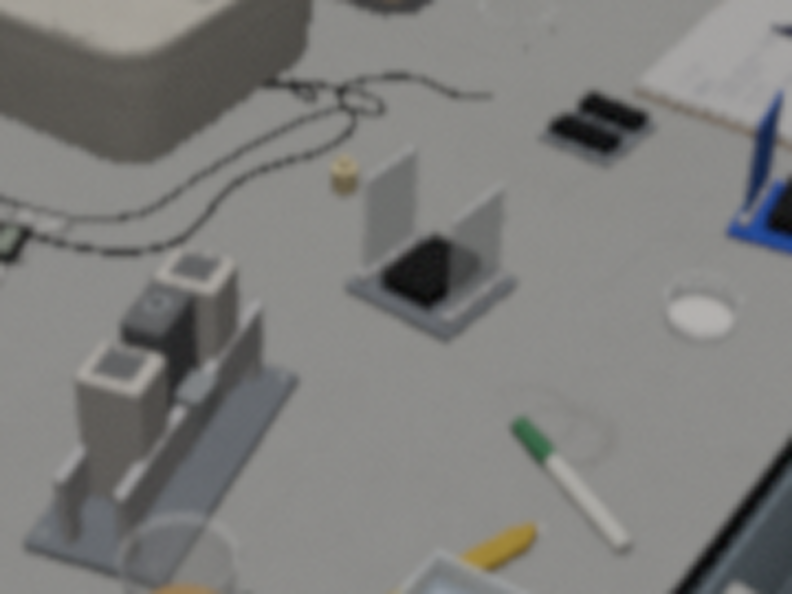

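The crop confirms the choice: a dark grey gauge with a stem between the white chargers, the grey-based stand with clear guards (not the blue one), and the rest with two black bars. Next I'll take close looks along the way.

```bash
python3 - <<'E'
from h import *
for f,p,yaw in [("w_rest",[530,-259,240],0.0),("w_pad",[528,-2,270],0.0),("w_gauge",[571,252,330],0.24)]:
    try: env.reach(p,down(yaw))
    except Exception as e: print(f,repr(e)); continue
    env.hold(0.3); snap("wrist",f); s=env.read_state();print(f,s["time_s"],s["tool_pos"].round(1),s["qpos"].round(2))
ims=[cv2.imread(f"pics/raw_{f}.png") for f in("w_rest","w_pad")]
cv2.imwrite("pics/m1.png",np.vstack([cv2.resize(i[100:290,56:456],None,fx=1.58,fy=1.58,interpolation=cv2.INTER_CUBIC) for i in ims])[:600])
E
```

```text
w_rest 1.9417 [ 529.8 -259.5  240.1] [-0.48  0.45  1.75 -0.    0.94 -0.47]
w_pad 3.3083 [528.1  -2.7 269.9] [-0.03  0.33  1.87 -0.    0.95 -0.03]
w_gauge 4.6917 [571.2 251.2 329.9] [ 0.4   0.39  1.61 -0.    1.14  0.16]
```

View pics/m1.png

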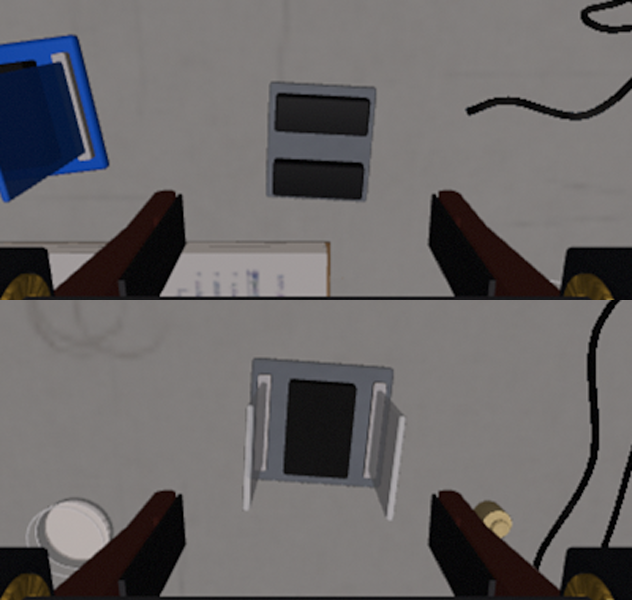

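View pics/w_gauge.png

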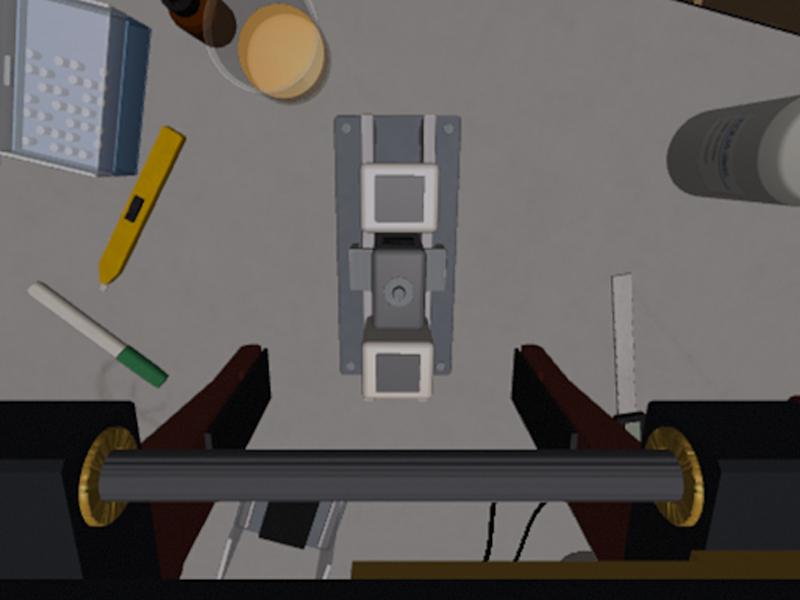

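Rest (montage): upper bar's top corners (277,94) (370,101) (368,137) (275,130), lower bar's (275,160) (364,166) (362,200) (273,194). Pad corners: (290,379) (356,383) (349,478) (284,474). Gauge top corners: about (373,251) (425,251) (424,328) (372,328).

```bash
python3 - <<'E'
from h import *
def rep(n,P):
    P=np.array(P)[:,:2];print(n,"c",P.mean(0).round(1),"sides",[np.round(np.linalg.norm(P[i]-P[(i+1)%4]),1) for i in range(4)],"ang01 %.3f ang32 %.3f ang03 %.3f ang12 %.3f"%tuple(np.arctan2(*(b-a)[::-1]) for a,b in [(P[0],P[1]),(P[3],P[2]),(P[0],P[3]),(P[1],P[2])]))
W=wcam("w_rest");k=1.58
f=lambda W,L,z,o:[at(W,u/k+56,(v-o)/k+100,z) for u,v in L]
rep("bars",f(W,[(277,94),(370,101),(362,200),(273,194)],18,0))
rep("restbase",f(W,[(269,82),(376,88),(368,202),(266,197)],8,0))
W=wcam("w_pad")
rep("pad",f(W,[(290,379),(356,383),(349,478),(284,474)],26,300))
rep("padbase",f(W,[(253,358),(392,369),(379,487),(245,477)],12,300))
W=wcam("w_gauge");k=1.5625
g=lambda L,z:[at(W,u/k,v/k,z) for u,v in L]
rep("gauge",g([(373,251),(425,251),(424,328),(372,328)],137))
rep("base",g([(334,115),(461,115),(452,374),(340,374)],10))
rep("ch1",g([(362,164),(438,164),(435,232),(362,232)],128))
print(g([(399,293)],143))
print("hooks",g([(360,268),(436,268)],78))
E
```

```text
bars c [ 539.9 -274.2] sides [np.float64(58.4), np.float64(66.5), np.float64(59.0), np.float64(66.7)] ang01 -0.076 ang32 -0.073 ang03 -1.627 ang12 -1.616
restbase c [ 539.7 -273.9] sides [np.float64(68.8), np.float64(78.6), np.float64(69.9), np.float64(78.8)] ang01 -0.057 ang32 -0.053 ang03 -1.617 ang12 -1.603
pad c [538.2 -10.2] sides [np.float64(43.9), np.float64(66.9), np.float64(45.6), np.float64(66.7)] ang01 -0.061 ang32 -0.065 ang03 -1.643 ang12 -1.618
padbase c [536.8 -10. ] sides [np.float64(95.7), np.float64(86.5), np.float64(98.5), np.float64(86.5)] ang01 -0.079 ang32 -0.080 ang03 -1.668 ang12 -1.635
gauge c [576.2 253.9] sides [np.float64(29.7), np.float64(46.4), np.float64(31.0), np.float64(46.4)] ang01 0.239 ang32 0.239 ang03 -1.354 ang12 -1.325
base c [577.1 252.8] sides [np.float64(98.6), np.float64(218.0), np.float64(100.4), np.float64(218.0)] ang01 0.239 ang32 0.239 ang03 -1.338 ang12 -1.330
ch1 c [564.3 304.5] sides [np.float64(42.7), np.float64(38.2), np.float64(42.6), np.float64(38.2)] ang01 0.239 ang32 0.239 ang03 -1.347 ang12 -1.351
[array([576.43864104, 253.94956657, 143.        ])]
hooks [array([550.78829994, 248.62587342,  78.        ]), array([602.4842082 , 261.24202222,  78.        ])]
```

Wrist and fixed cameras disagree by 10–15 mm at the rest. I'll check that by projecting the wrist estimates into the fixed views.

```bash
python3 - <<'E'
from h import *
out=[]
for n,c in (("scene",(160,140,340,275)),("side",(170,140,360,282))):
    p=cam(n);im=cv2.imread(f"pics/raw_{n}0.png");k=4
    a=cv2.resize(im[c[1]:c[3],c[0]:c[2]],None,fx=k,fy=k,interpolation=cv2.INTER_CUBIC)
    def poly(cx,cy,z,lx,ly,yaw,col):
        r=R.from_euler('z',yaw).as_matrix()
        P=[np.array([cx,cy,z])+r@np.array([sx*lx/2,sy*ly/2,0]) for sx,sy in((1,1),(1,-1),(-1,-1),(-1,1))]
        q=np.array([((np.array(proj(p,x))-c[:2]+.5)*k-.5) for x in P]).round().astype(int)
        cv2.polylines(a,[q],True,col,1)
    poly(539.9,-274,18,60,68,-.06,(0,0,255))
    poly(538,-10,26,46,66,-.065,(0,0,255))
    poly(576.4,254,137,32,50,.239,(0,0,255))
    poly(577,252.8,10,100,220,.239,(0,255,255))
    out.append(a)
w=760; out=[cv2.resize(a,None,fx=.54,fy=.54) if 0 else a for a in out]
cv2.imwrite("pics/ov1.png",out[0]);cv2.imwrite("pics/ov2.png",out[1])
E
```

```text
(no output)
```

View pics/ov1.png

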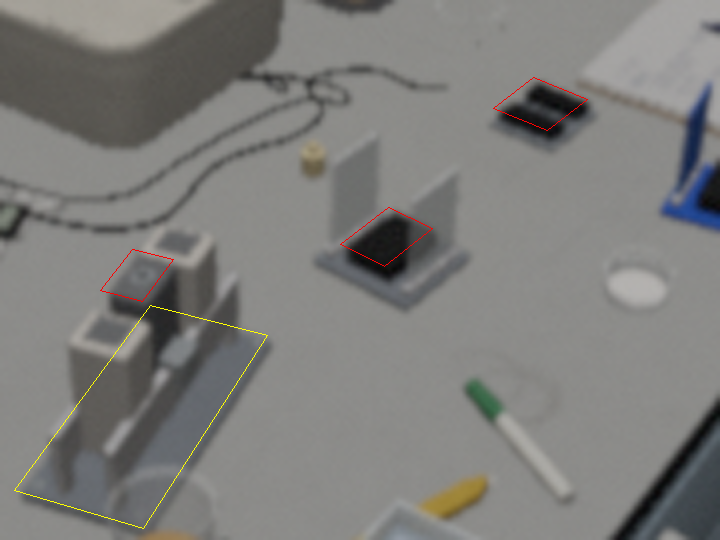

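```bash
python3 - <<'E'
from h import *
ims=[]
for f,d in (("w_gA",np.pi/2),("w_gB",-np.pi/2)):
    env.reach([571,252,330],down(0.24+d)); env.hold(0.3); snap("wrist",f); s=env.read_state();print(f,s["time_s"],s["tool_pos"].round(1),s["qpos"].round(2))
    W=wcam(f);im=cv2.imread(f"pics/raw_{f}.png");q=np.array(proj(W,[576.4,254,143]));o=np.clip((q-[95,70]).round().astype(int),0,None);print(q,o)
    a=cv2.resize(im[o[1]:o[1]+140,o[0]:o[0]+190],None,fx=2.1,fy=2.1,interpolation=cv2.INTER_CUBIC);ims.append(a)
o=[cv2.imread(f"pics/ov2.png")]
top=np.hstack(ims);b=cv2.resize(o[0],None,fx=.53,fy=.53,interpolation=cv2.INTER_AREA);z=np.zeros((b.shape[0],top.shape[1],3),np.uint8);z[:,:b.shape[1]]=b
m=np.vstack([top,z]);cv2.imwrite("pics/m2.png",m);print(m.shape,top.shape)
E
```

```text
w_gA 6.4417 [571. 252. 330.] [ 0.4   0.39  1.61  0.    1.14 -1.41]
[250.63737068 194.62959329] [156 125]
w_gB 9.4417 [571. 252. 330.] [0.4  0.39 1.61 0.   1.14 1.73]
[248.904713   184.27143114] [154 114]
(595, 798, 3) (294, 798, 3)
```

View pics/m2.png

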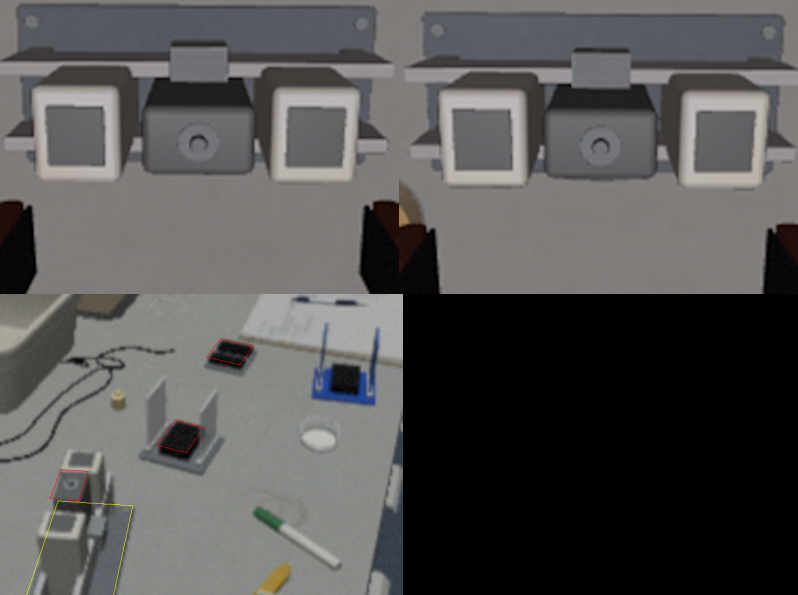

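```bash
python3 - <<'E'
from h import *
a=at(wcam("w_gA"),156+199/2.1,125+142/2.1,143);b=at(wcam("w_gB"),154+201/2.1,114+147/2.1,143)
print(a,b,(a+b)/2)
E
```

```text
[572.69810464 253.45463967 143.        ] [576.81416536 253.35906146 143.        ] [574.756135   253.40685056 143.        ]
```

Stem position from the opposite views agrees to ±2 mm, so the wrist camera is sound and the scene camera is the one that's off. The wrist bias is about +2 mm along tool x. I'll use gauge (575.6, 253), rest (540, -275.5) and pad (538, -11.5).

```bash
python3 - <<'E'
from h import *
def st(t):
    s=env.read_state();print(t,round(s["time_s"],2),s["tool_pos"].round(1),"F",s["force"].round(1),"M",s["wrist_torque"].round(2),"w",round(s["width"],1));return s
c=np.array([575.6,253,0]);q=down(.239)
env.reach(list(c+[0,0,250]),q); st("above")
print(env.move_l(list(c+[0,0,184]),rate=100,f_stop=8)); st("down")
set_gripper(20); s=st("closed")
snap("wrist","w_grip")
E
```

```text
above 10.84 [575.7 253.  250.2] F [ 0.2  0.4 -0.2] M [-0.06 -0.1   0.1 ] w 87.8
False
down 11.65 [575.9 253.1 184.4] F [-0.6  0.3 -0.2] M [-0.05 -0.05 -0.02] w 87.8
closed 12.55 [575.5 253.  183.9] F [-1.   0.4 -0.2] M [-0.05 -0.04  0.  ] w 32.0
```

Good grip: width is 32.0 mm and there's almost no side load. Next the lift.

```bash
cat >> h.py <<'E'
def st(t):
    s=env.read_state();print(t,round(s["time_s"],2),s["tool_pos"].round(1),"F",s["force"].round(1),"M",s["wrist_torque"].round(2),"w",round(s["width"],1));return s
E
python3 - <<'E'
from h import *
c=np.array([575.6,253,0])
for z in (187,190,194,200,240,310):
    env.move_l(list(c+[0,0,z]),rate=30 if z<210 else 120); st(z)
env.hold(.2);snap("wrist","w_lift")
a=cv2.imread("pics/raw_w_grip.png")[150:330,150:350];b=cv2.imread("pics/raw_w_lift.png")[150:330,150:350]
cv2.imwrite("pics/m3.png",cv2.resize(np.hstack([a,b]),None,fx=2,fy=2,interpolation=cv2.INTER_CUBIC))
E
```

```text
187 12.85 [575.2 252.8 186.4] F [ 0.8 -0.2 -6.4] M [-0.06 -0.27  0.06] w 31.6
190 13.1 [575.6 252.9 190.4] F [ 0.  -0.8 -3.2] M [-0.31  0.01  0.04] w 31.9
194 13.38 [575.7 253.1 194.6] F [-1.5  0.6 -2. ] M [-0.04  0.1   0.02] w 31.9
200 13.73 [575.8 253.1 200.3] F [ 0.  -0.3 -3.6] M [-0.03 -0.14  0.02] w 31.7
240 14.22 [575.5 252.9 240. ] F [ 0.2 -0.5 -3.4] M [-0.05 -0.09 -0.  ] w 31.9
310 14.95 [575.1 252.8 309.1] F [-0.  -0.5 -4.1] M [-0.04 -0.04 -0.01] w 31.4
```

View pics/m3.png

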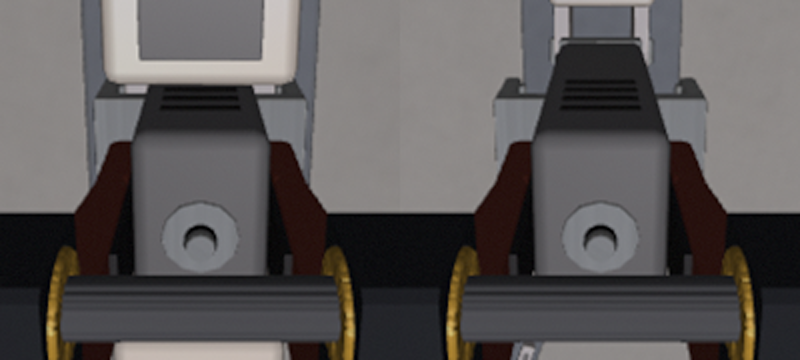

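Lifted and free, with no slip (stem and ribs sit the same relative to the fingers in both). On to the rest; the stem in view gives the gauge's offset within the grip.

```bash
python3 - <<'E'
from h import *
for f,v in (("w_grip",241),("w_lift",243)):
    d=np.load(f"pics/{f}.npz");W=wcam(f);P=at(W,150+100.5,150+v/2,d["pos"][2]-41)
    print(f,"in tool",R.from_quat(d["q"]).inv().apply(P-d["pos"]).round(1))
c=np.array([540,-275.5,0]);q=down(-.06)
env.reach(list(c+[0,0,310]),q); st("above")
env.move_l(list(c+[0,0,195]),rate=120); env.hold(.3);st("near")
snap("wrist","w_over")
cv2.imwrite("pics/w_over_c.png",cv2.resize(cv2.imread("pics/raw_w_over.png")[60:320,120:380],(780,780))[:600])
E
```

```text
w_grip in tool [ 2.5  1.2 41. ]
w_lift in tool [ 2.   1.2 41. ]
above 17.12 [ 540.5 -274.6  310. ] F [ 0.2  0.3 -3.2] M [-0.04 -0.07 -0.06] w 32.2
near 18.52 [ 540.2 -275.6  195.5] F [-0.5 -0.  -2.5] M [-0.01 -0.04 -0.03] w 32.2
```

View pics/w_over_c.png

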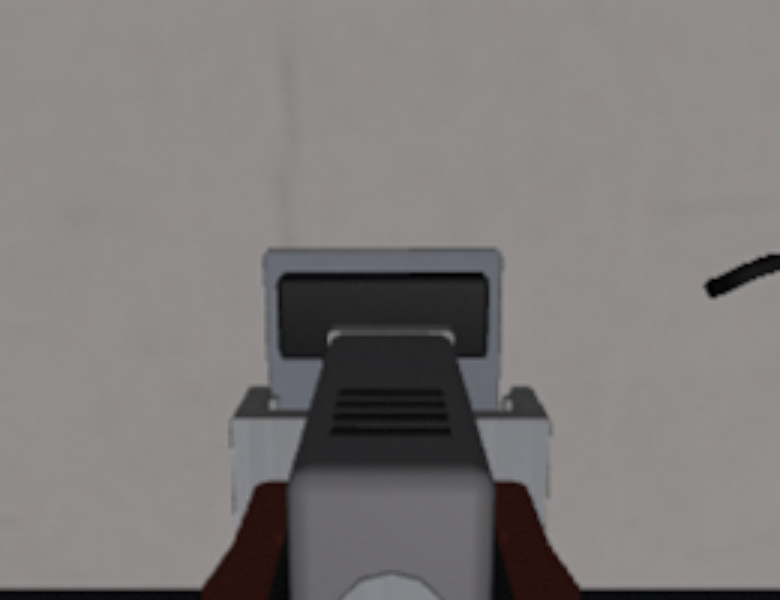

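Rest centre column is ≈383 against the gauge's ≈391, so it needs ~2 mm in x. I'll compute y from the bar edges (rows 277, 357) and the foot edge (row ~331).

```bash
python3 - <<'E'
from h import *
d=np.load("pics/w_over.npz");W=wcam("w_over");q=R.from_quat(d["q"])
for n,u,v,z in (("bar outer",383,277,18),("bar outer if 281",383,281,18),("bar inner",383,357,18),("base far edge z8",383,249,8),("foot edge",391,331,36.5),("foot L",328,335,36.5),("foot R",455,335,36.5),("barL",278,300,18),("barR",488,300,18)):
    P=at(W,120+u/3,60+v/3,z);print(n,q.inv().apply(P-d["pos"]).round(1))
E
```

```text
bar outer [ 34.9  -0.9 177.5]
bar outer if 281 [ 33.8  -0.9 177.5]
bar inner [ 12.   -0.9 177.5]
base far edge z8 [ 41.5  -1.  187.5]
foot edge [ 23.4   1.3 159. ]
foot L [ 22.3 -15.3 159. ]
foot R [ 22.3  18.1 159. ]
barL [ 28.4 -30.4 177.5]
barR [ 28.4  28.5 177.5]
```

```bash
python3 - <<'E'
from h import *
c=np.array([537.7,-274.4,0])
env.move_l(list(c+[0,0,184]),rate=40); env.hold(.2); st("pre")
print(env.move_l(list(c+[0,0,173]),rate=15,f_stop=4)); st("touch")
env.hold(.2); s=st("settle")
set_gripper(88); st("open")
p=s["tool_pos"]
env.move_l([p[0],p[1],280],rate=150); env.hold(.2); st("up");snap("wrist","w_rested")
cv2.imwrite("pics/side1c.png",cv2.resize(viewer.camera("side")[120:230,220:360],None,fx=5,fy=5,interpolation=cv2.INTER_CUBIC))
E
```

```text
pre 19.21 [ 537.8 -274.5  184.1] F [ 0.3 -0.6 -3. ] M [-0.09 -0.11  0.01] w 32.2
True
touch 19.73 [ 537.7 -274.4  176.9] F [-0.9  0.2  4.5] M [ 0.06  0.04 -0.07] w 31.8
settle 19.93 [ 537.7 -274.4  176.9] F [-0.8  1.   4.8] M [-0.    0.03 -0.04] w 32.0
open 20.91 [ 537. -274.  176.] F [ 0.5  0.2 -0.5] M [-0.05 -0.05 -0.03] w 87.8
up 21.95 [ 537.3 -274.2  278.8] F [-0.2  0.8  0.1] M [-0.09 -0.07  0.07] w 87.8
```

View pics/w_rested.png

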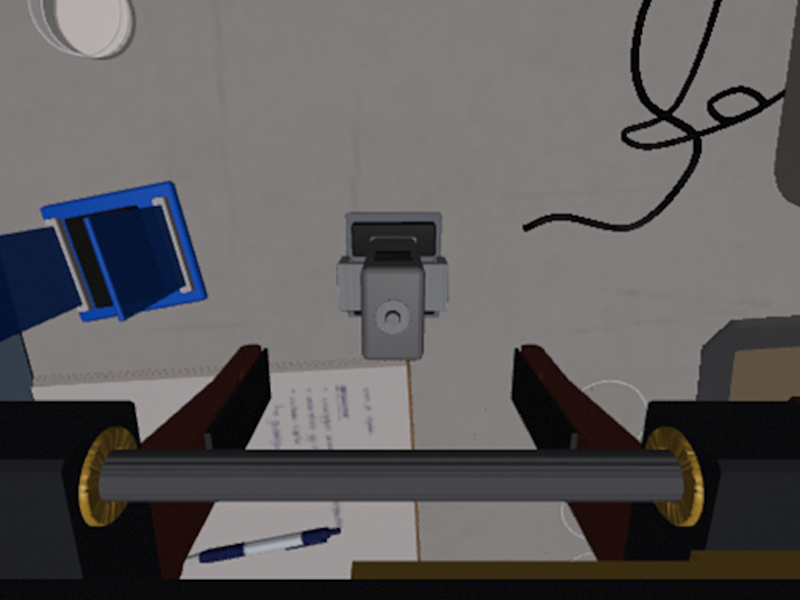

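The gauge is upright and centred on the rest (contact at z = 176.9, expected 177). Foot and hooks are at column ≈393 and the rest base is at 393.5. Next I'll regrip by the sides.

```bash
python3 - <<'E'
from h import *
W=wcam("w_rested");k=1.5625
print("stem",at(W,392.5/k,316/k,136),"base far edge c",at(W,393.5/k,213/k,8),"bar outer",at(W,393.5/k,223/k,18))
c=np.array([537.5,-274,0]);q=down(-.06-np.pi/2)
env.move_l(list(c+[0,0,250]),rot=q,rate=150) if 0 else env.reach(list(c+[0,0,250]),q); env.hold(.2)
d=env.read_state();snap("wrist","w_re2")
print(env.move_l(list(c+[0,0,171]),rate=100,f_stop=8)); st("down")
set_gripper(30); env.hold(.2); s=st("closed"); print(s["qpos"].round(2))
E
```

```text
stem [ 538.86297804 -271.93844561  136.        ] base far edge c [ 541.88394898 -234.73801821    8.        ] bar outer [ 541.50901918 -240.72588421   18.        ]
False
down 24.64 [ 537.9 -274.2  171.5] F [-0.1  0.6  0.3] M [0.03 0.08 0.01] w 87.6
closed 25.52 [ 537.5 -274.1  171.1] F [-0.2  0.5  2.4] M [0.06 0.13 0.01] w 50.0
[-0.49  0.56  1.76 -0.    0.82  1.14]
```

```bash
python3 - <<'E'
from h import *
c=np.array([537.5,-274,0]);q=down(-.07-np.pi/2)
env.move_l(list(c+[0,0,300]),rate=150); st("up")
p=np.array([538,-11.5,0])
env.reach(list(p+[0,0,300]),q); env.hold(.3); st("over pad")
snap("wrist","w_op");W=wcam("w_op");k=2.6
im=cv2.imread("pics/raw_w_op.png");o=np.array([100,50]);a=cv2.resize(im[50:280,100:400],None,fx=k,fy=k,interpolation=cv2.INTER_CUBIC)
r=R.from_euler('z',-.07).as_matrix()
for z,pts in ((26,[(23,33),(23,-33),(-23,-33),(-23,33)]),(100,[(38,30),(38,-30)]),(100,[(-38,30),(-38,-30)])):
    Q=np.array([(np.array(proj(W,p+r@np.array([x,y,0])+[0,0,z]))-o)*k for x,y in pts]);print(Q.round(0).tolist())
    cv2.polylines(a,[Q.round().astype(int)],True,(0,0,255),1)
cv2.imwrite("pics/op.png",a);print(a.shape)
E
```

```text
up 26.52 [ 536.9 -273.7  298.9] F [ 0.1  0.  -3.5] M [0.08 0.04 0.06] w 50.1
over pad 27.85 [538.1 -12.4 299.9] F [ 0.1  0.4 -2.9] M [0.06 0.03 0.03] w 49.9
[[313.0, 263.0], [463.0, 263.0], [460.0, 364.0], [315.0, 364.0]]
[[301.0, 251.0], [474.0, 250.0]]
[[307.0, 455.0], [468.0, 455.0]]
(598, 780, 3)
```

View pics/op.png

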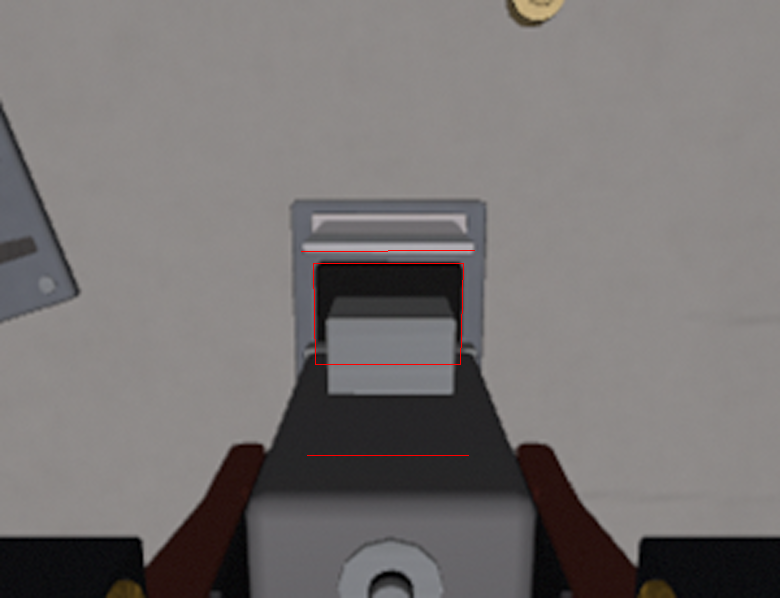

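The overlay matches the pad to within 1 px (pad 316–463, top row 264), and the guard edge at row 252 fits too. The gauge's hook is centred at column 391 against 389 for the pad. Now the relative x offset.

```bash
python3 - <<'E'
from h import *
d=np.load("pics/w_op.npz");W=wcam("w_op");q=R.from_quat(d["q"]);k=2.6;zf=d["pos"][2]-153
for n,u,v,z,e in (("hook outer",391,318,zf+53,34),("hook inner",391,394,zf+53,16),("pad edge",389.5,264,26,23),("guard inner",389,252,100,38),("guard outer",389,242,100,41),("block top edge",391,492,zf+112,16)):
    P=at(W,100+u/k,50+v/k,z);t=q.inv().apply(P-d["pos"]);print(n,t.round(1),"-> centre",(t[0]-e).round(1))
W2=wcam("w_re2");d=np.load("pics/w_re2.npz")
E
```

```text
hook outer [ 35.    0.2 100. ] -> centre 1.0
hook inner [ 16.8   0.2 100. ] -> centre 0.8
pad edge [ 2.250e+01 -2.000e-01  2.739e+02] -> centre -0.5
guard inner [ 37.3  -0.3 199.9] -> centre -0.7
guard outer [ 40.7  -0.4 199.9] -> centre -0.3
block top edge [18.3  0.1 41. ] -> centre 2.3
```

```bash
python3 - <<'E'
from h import *
p=np.array([537.0,-11.7,0])
env.move_l(list(p+[0,0,290]),rate=60)
print(env.move_l(list(p+[0,0,230]),rate=80,f_stop=7)); env.hold(.1);st("1")
print(env.move_l(list(p+[0,0,190]),rate=50,f_stop=7)); env.hold(.1);st("2")
for f in (5,5,6,7):
    h=env.move_l(list(p+[0,0,170]),rate=12,f_stop=f); s=st(h)
    if s["force"][2]>11: break
env.hold(1.5); st("held");snap("wrist","w_press");cv2.imwrite("pics/raw_side_press.png",viewer.camera("side"))
E
```

```text
False
1 29.22 [537.4 -11.7 230.6] F [ 0.2 -0.  -3.9] M [0.06 0.01 0.05] w 50.0
False
2 30.27 [537.2 -11.7 190.4] F [ 0.4  0.1 -3.3] M [0.05 0.01 0.03] w 49.9
True 31.18 [537.  -11.7 180.3] F [ 0.5 -0.5  2.7] M [ 0.02 -0.12  0.03] w 49.9
True 31.52 [537.1 -11.7 179.1] F [ 0.1 -0.8  4.4] M [0.03 0.06 0.04] w 50.1
True 31.74 [537.1 -11.7 179.1] F [-0.4 -0.7  4.1] M [0.02 0.1  0.03] w 49.9
True 31.98 [537.1 -11.7 179.1] F [-1.1  0.3  4.8] M [0.02 0.13 0.03] w 49.9
held 33.48 [537.2 -11.7 179.1] F [-0.6 -0.2  5. ] M [0.03 0.27 0.01] w 49.6
```

Foot height is as expected at flush (179.1). I'll press a little more firmly for margin and hold.

```bash
python3 - <<'E'
from h import *
p=np.array([537.1,-11.7,0])
print(env.move_l(list(p+[0,0,175]),rate=10,f_stop=15)); st("press")
env.hold(1.4); st("held");snap("wrist","w_press2")
a=cv2.imread("pics/raw_w_lift.png")
E
```

```text
True
press 33.81 [537.2 -11.7 179.1] F [-1.4  0.7  4.7] M [ 0.06  0.18 -0.01] w 50.1
held 35.21 [537.2 -11.7 179.1] F [-1.3  0.2  5.3] M [ 0.06  0.18 -0.04] w 49.7
```

```bash
python3 - <<'E'
from h import *
p=np.array([537.1,-11.7,0])
for z in (178.6,178.0):
    env.move_l(list(p+[0,0,z]),rate=5); s=st(z)
    if s["force"][2]>9: break
env.hold(1.4); st("held");snap("wrist","w_press3")
a=[cv2.imread(f"pics/raw_{f}.png")[190:320,170:330] for f in ("w_op","w_press3")]
cv2.imwrite("pics/m4.png",cv2.resize(np.hstack(a),None,fx=2.5,fy=2.5,interpolation=cv2.INTER_CUBIC))
W=wcam("w_press3");x=np.load("pics/w_press3.npz")["pos"];print([np.round(proj(W,x+[1.0,0,-61+h-92])) for h in (112,118,124)])
E
```

```text
178.6 35.51 [537.2 -11.7 179.1] F [-1.1  0.8  8.8] M [0.06 0.44 0.01] w 49.8
178.0 35.77 [537.2 -11.7 179.1] F [-4.4 -0.1 17.1] M [0.04 0.97 0.  ] w 50.0
held 37.17 [537.2 -11.7 179.1] F [-4.3 -0.7 17. ] M [ 0.04  0.89 -0.07] w 50.1
[array([250., 275.]), array([250., 283.]), array([250., 291.])]
```

Held 1.4 s at 17 N with the height rigid at 179.1 (flush value), so the pin is fully in. Now back over the rest, with one look before lowering.

```bash
python3 - <<'E'
from h import *
p=np.array([537.1,-11.7,0])
env.move_l(list(p+[0,0,200]),rate=40); st("off")
env.move_l(list(p+[0,0,300]),rate=150)
q=down(-.06-np.pi/2);c=np.array([537.5,-275.2,0])
env.reach(list(c+[0,0,300]),q);env.move_l(list(c+[0,0,200]),rate=120); env.hold(.4); st("over rest")
snap("wrist","w_or")
a=[cv2.imread(f"pics/raw_{f}.png")[110:310,150:350] for f in ("w_or","w_re2")]
cv2.imwrite("pics/m5.png",cv2.resize(np.hstack(a),None,fx=2,fy=2,interpolation=cv2.INTER_CUBIC))
E
```

```text
off 37.92 [536.9 -11.7 199.8] F [ 0.5 -0.5 -2.6] M [0.01 0.03 0.02] w 49.6
over rest 41.15 [ 537.6 -275.3  200.3] F [-0.  -0.6 -1.9] M [0.07 0.03 0.08] w 50.1
```

View pics/m5.png

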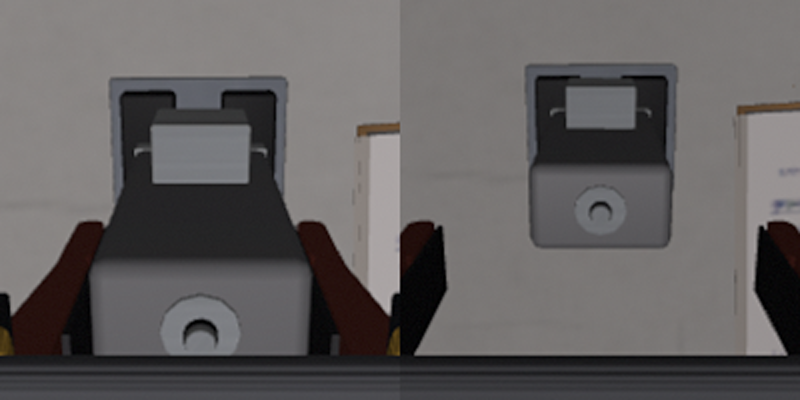

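Left view: rest base and gap are centred at column 198.5, the gauge's hook and foot at 201, so I'll move +1 mm in y. The right view (first placing) shows the gauge was centred at y ≈ -274.2.

```bash
python3 - <<'E'
from h import *
c=np.array([537.6,-274.3,0])
env.move_l(list(c+[0,0,178]),rate=40); env.hold(.2); st("pre")
print(env.move_l(list(c+[0,0,167]),rate=15,f_stop=4)); env.hold(.2); s=st("touch")
set_gripper(88); env.hold(.2);st("open")
p=s["tool_pos"]
env.move_l([p[0],p[1],285],rate=120); env.reach([p[0]-20,p[1]+80,300],down(-.06-np.pi/2)); env.hold(.3); st("away")
for n in("scene","side","wrist"):snap(n,"end_"+n)
# stem/gauge upright check, bystander change check against the first pictures
for n in("scene","side"):
    a=cv2.imread(f"pics/raw_{n}0.png");b=cv2.imread(f"pics/raw_end_{n}.png")
    for nm,(u,v),(u2,v2) in(("beaker",(314,435),(360,485)),("weight",(372,281),(352,296)),("jar",(499,328),(501,323))):
        x,y=[int(t/1.5625) for t in ((u,v) if n=="scene" else (u2,v2))];w=22 if nm=="beaker" else 12
        A=a[y-w:y+w,x-w:x+w];B=b[y-w:y+w,x-w:x+w];print(n,nm,np.abs(A.astype(int)-B).mean().round(1))
W=wcam("end_wrist");im=cv2.imread("pics/raw_end_wrist.png")
print([np.round(proj(W,[538.5,-274.5,z]),1).tolist() for z in (136,130,18)])
a=cv2.cvtColor(cv2.imread("pics/raw_end_side.png")[120:200,230:330],cv2.COLOR_BGR2GRAY)
cv2.imwrite("pics/end_c.png",cv2.resize(cv2.imread("pics/raw_end_side.png")[110:210,220:350],None,fx=5,fy=5,interpolation=cv2.INTER_CUBIC))
E
```

```text
pre 42.1 [ 537.7 -274.4  178.3] F [-0.6  1.3 -2.9] M [0.08 0.05 0.03] w 49.7
True
touch 42.82 [ 537.6 -274.3  171.1] F [-0.3  0.3  5.7] M [0.14 0.08 0.01] w 50.1
open 43.77 [ 536.9 -273.9  170.2] F [ 0.1 -0.1 -0.4] M [ 0.01 -0.01  0.02] w 87.9
away 45.6 [ 517.7 -195.1  299.6] F [ 0.7 -0.8 -0.4] M [ 0.03  0.01 -0.02] w 87.6
scene beaker 6.4
scene weight 7.0
scene jar 7.4
side beaker 1.8
side weight 1.8
side jar 1.7
[[347.6, 167.3], [345.4, 165.9], [316.9, 147.9]]
```

```bash
python3 - <<'E'
from h import *
a,b=[cv2.cvtColor(cv2.imread(f"pics/raw_{f}.png"),cv2.COLOR_BGR2GRAY).astype(np.float32) for f in("scene0","end_scene")]
print("scene bg shift",cv2.phaseCorrelate(a[150:300,30:150],b[150:300,30:150]), cv2.phaseCorrelate(a[190:310,170:340],b[190:310,170:340]),"mean diff",(b-a)[150:300,30:150].mean())
T=cv2.imread("pics/raw_w_re2.png")[198:232,214:287];E=cv2.imread("pics/raw_end_wrist.png")
m=cv2.matchTemplate(E,T,cv2.TM_CCOEFF_NORMED);_,s,_,l=cv2.minMaxLoc(m)
W=wcam("end_wrist");u,v=l[0]+36.5,l[1]+17;print(s,l,"top centre",at(W,u,v,130).round(1))
W2=wcam("w_re2");print("ref",at(W2,250.5,215,130).round(1))
workorder.sign_off()
E
```

```text
scene bg shift ((-0.005134246029264489, -0.025617932902818552), 0.9719352484809027) ((-0.016619918840902415, 0.029011288858569628), 0.920972315646984) mean diff 6.175667
0.392068088054657 (219, 12) top centre [ 644.6 -206.5  130. ]
ref [ 538.3 -274.4  130. ]
the job is handed in; nothing more can be done
```

The gauge went through every step in the order asked, and the job was handed in at about 46 s. I could not look at a close picture of its final standing, because the 12-picture limit was used up.

**Steps**
- **Off the rail:** I gripped the gauge front and back and pulled it straight up off the rail. It did not slip.
- **First stand on the rest:** I stood it on the two-bar rest and let go. A picture showed it upright and centred.
- **Press on the pad:** I took it again by its ribbed sides, lowered it between the clear guards and pressed it onto the pad. I held it for 1.4 s at about 17 N. The tool stayed at 179.1 mm, against 179 mm expected with the pin right in.
- **Back on the rest:** I shifted it 1 mm to centre it, stood it on the rest, opened the gripper and moved the arm clear.

**Last checks**
- **Final height:** the foot touched at 171.1 mm, the same as when I picked it up there, and the force dropped to about zero on release.
- **Bystanders:** the beaker, weight and jar are unchanged in the side view. The scene view shows only an even brightening, with no image shift.

**Checks that failed or disagreed**
- My image-matching check of the gauge's final position failed. The score was only 0.39 and it picked a wrong spot, so the final standing rests on the touch height and the view just before lowering.
- The scene camera was several millimetres off from the wrist camera. I used the wrist camera, after looking at the parked gauge from opposite sides and finding the two views agreed to about 4 mm.

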